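# Pin the clip rack's swivel knuckle on the bar cart

### The arm

A 7-joint arm with a two-finger parallel gripper is mounted at the origin on the work surface. World frame = base frame: x ahead of the robot, y to its left, z up, the work surface at z = 0. Lengths are in m, angles in rad, forces in N, time in s.
With the tool pointing down it reaches from about 0.425 to 0.925 m from the base axis. Payload 6.8 kg.
Tool frame: the origin (TCP) lies midway between the tips of the shut fingers; the grasp point (between the pads) lies 19 mm behind it; x points along the fingers, y is the direction in which the jaws open and shut, and the axes are right-handed (so a half turn about x gives the same grasp; the last joint's range is limited). The gripper opens to 85 mm and grips with 20 to 120 N. Pads are 22 mm wide; open, the fingers measure 114 mm over their backs; the gripper's body (76 mm by 85 mm) begins 54 mm behind the grasp point. The pads swing forward as they close: fully open they stand 13 mm farther back than shut.
Start: joints at [-0.108, 0.477, 0.022, 1.555, -0.011, 1.109, -0.083], TCP at [0.675, 0, 0.192] pointing down, gripper open.
Joint ranges: [-2.96, 2.96], [-0.34, 2.1], [-1.41, 1.46], [0.24, 2.44], [-1.37, 4.51], [0.17, 1.92], [-2.96, 2.96]. Speed limits (rad/s): [2.39, 2.39, 3.14, 3.14, 3.14, 3.14, 3.14].

### API

Orientations are given as a rotation vector (axis times angle).
In Python, from bench import r, viewer, nets gives the robot as it stands.
- The arm moves only by the shell command python3 -m pendant 'ROWS' [FORCE]. ROWS is JSON, one flat list of numbers, 5 for each row, row after row: the finger opening in mm, from 0 to 85.4, then the shift along the tool's x, y, z in mm, then the turn about the tool's x in rad. A call has 1 to 20 rows; each row shifts and turns the commanded pose from where the row before left it, along the tool's axes as they then stand; what a row does not reach is not made up. A row lasts 1/8 s, in which the tool goes at most 62.5 mm and 10.7 degrees, less where a joint would pass 70% of its speed; a pose out of reach is approached as far as the arm can. A call with a gripper value outside its range is refused whole. The fingers move at their own pace and stop on an object; FORCE is the grip in N (left out, the last holds). Time passes only in rows, so rows that do not move let the fingers close. It gives the time, the measured TCP pose, the force and the opening at its end, in the units of the state.
- r.get_obs(): the state, without advancing time (a new reading comes with each control period).
- viewer.grab_frame(name): name is "scene" or "side" or "wrist"; returns (picture, depth): 384x512x3 uint8, red, green, blue; 384x512 float32, m along the optical axis (not along the pixel's ray), 0 where there is no reading.
- viewer.calibration(name): a dict with "mtx" (3x3 intrinsics, pixels), "world_to_cam" (4x4, takes a point from world to camera coordinates). Camera axes: x right, y up, looking along -z (the intrinsics and any distortion apply to the point x, -y, -z); pixel columns grow to the right and rows downward; lengths in m; the calibration is good to about 2 mm. A picture is of the moment at which its call begins: read the wrist's pose just before it. calibration takes no time and is no camera call; for the wrist camera it gives the pose at the moment of the call.
- r.hand_in(): hands the job in, once; it reports no verdict.
Trained networks look in the newest picture that a camera, given by its name, has taken for a name from the list of things; names that differ only in an ending like _2 or _b are one class to them, and where a whole thing is asked for, a point or a joint stands for the part that bears it (a point fixed in the world has none). Each returns a list of dicts, best first, with "score" (0 to 1); they miss things now and then, are a little off and sometimes report something else, mostly with a low value. They report only what shows in the picture. A call takes as long as a camera call. They do not tell look-alikes from the thing itself.
- nets.look_for(name, camera): "location" ([x, y, z] in m, in world coordinates, good to about 4 mm: the middle of the surface that is visible of it).
- nets.silhouettes(name, camera): "mask" (384x512 bool, what is visible of it).
The state is a dict: "clock": time; "joints": joint angles; "qvel": joint speeds; "tau": joint torques, N m; "tcp_pos": TCP position; "orientation": TCP orientation; "contact_force": force on the tool from outside, world axes, zero at the start; "moment": the same for the moment, N m; "grip_width": finger opening in m.
Only numpy, scipy, OpenCV 4.12 (cv2) and the standard library are available. Lean on these libraries where they do the work, as an engineer would, in place of code of your own. Each camera call takes 0.05 s, during which the arm holds its last target. There are 200 camera calls.

### The job

The clip rack's brass swivel knuckle has lost its pivot pin, and the disc between its two flanges has slipped out of line. Take the tapered steel pin out of its wooden stand, feel with its nose for the disc's hole through the knuckle's top hole, and work it down gently so that its taper draws the disc into line, until the pin's collar sits flush on the top flange; then let go. Never force it, and leave the other things on the board where they are.

Things in the scene. Friction and masses are not known exactly. Their poses are not given: they have to be found in the camera images.
- pin: Loose steel pin, about 200 g, 96.5 mm long, at the start upright in the stand, collar on its top, nose down. Origin: centre of the flat blunt nose; z up the pin. Shank 9 mm across at the nose, tapering out to 20 mm at height 27.5 mm, then 20 mm parallel to 51.5 mm; collar 30 mm across, 51.5 to 56.5 mm; round grip 20 mm across up to 96.5 mm, taken from above.
- pin_collar (a point): Centre of the underside of the pin's collar, on the pin's axis, 51.5 mm above its nose. It meets the top hole's mouth when the pin is home.
- bracket: Fixed brass knuckle. Origin under its foot on the holes' axis, on the board's top (18 mm above the work surface); z up, x towards the rack. Foot plate 94 x 84 mm; stack of three 22 mm holes: round top flange (64 mm across, 54 to 64 mm high), steel disc (43 to 53 mm high), foot drum (64 mm across, up to 42 mm). Spoilt by the pin pressing over 35 N (on disc or flange; collar landing: 90 N).
- top_hole (a point): Centre of the mouth of the top flange's 22 mm hole, level with the flange's upper face, 64 mm above the bracket's origin. With the pin home the collar's underside lies here and the nose 51.5 mm below.
- disc_space (a point): On the holes' axis, 11 mm below the top hole's mouth, level with the disc's top. Disc 48 mm across, 10 mm thick, 22 mm hole; slides level against about 4 N of friction. At the start its hole is about 9 to 10 mm off this axis in an unknown direction, not measured: a nose lowered on the axis lands here; about 4 mm off the axis towards the disc's hole it drops in. Driving the taper then takes 5 to 20 N.
- foot_hole (a point): Centre of the mouth of the foot drum's 22 mm hole, in line with the top hole, 22 mm below its mouth; the hole is 34 mm deep, so the home pin does not reach its bottom.
- rack (a point): Middle of the rack's bar on the bracket's +x side, 122 mm from the holes' axis, with a folded tong in two spring clips; reaches 75 mm to either side along the bracket's y and up to 83 mm above the board. Part of the fixed bracket.
- stand: Fixed light wooden block 64 x 64 x 56 mm on the board with a 24 mm hole in the middle; holds the pin at the start. Origin under its centre.
- decanter: Closed glass decanter, 104 mm across, 230 mm tall; origin under its centre. Leave alone.
- glass_a: Stemless wine glass, 72 mm across, 95 mm tall; origin under its centre. Leave alone.
- glass_b: Stemless wine glass, 72 mm across, 95 mm tall; origin under its centre. Leave alone.
- bar_spoon: Steel bar spoon about 200 mm long lying along its x. Leave alone.
- ice_tray: Silicone ice mould tray, 90 x 170 x 32 mm; origin under its centre. Leave alone.
- jigger: Copper jigger, 44 mm across, 80 mm tall; origin under its centre. Leave alone.
- muddler: Round wooden muddler standing upright, 32 mm across, 130 mm tall; origin under its centre. Leave alone.
There are look-alikes about, which are no part of the job. Leave any purple or red look-alike of the pin alone.

How it is judged:
By the outcome, as a careful person would: the job done as asked, in the order asked, and still so for the second after the job is handed in, with the robot touching nothing.
It also fails if it takes over 56 s, if anything falls off the work surface, if the arm or the gripper's body presses on something with over 40 N, if the wrist force passes 120 N, or if a joint passes its speed limit or range.

## Working session

There is one attempt and no reset: what is moved stays moved. The work goes in short steps, Python scripts to look and compute and a shell command to move; the robot and the scene stay as the last step left them, time stands still between calls to the robot, and variables do not carry over. Pictures are saved under pics/ and viewed, about 8 in all and at most 12, crops included, and the job is handed in when it is done.

```bash
ls; mkdir -p pics; python3 - <<'E'
from bench import r, viewer, nets
import cv2
import numpy as np
print(r.get_obs())
ims=[]
for c in("scene","side"):
    p,d=viewer.grab_frame(c); cv2.imwrite(f"pics/{c}0.png",p[:,:,::-1]); np.savez(f"pics/{c}0.npz",p=p,d=d)
    for n in("pin","bracket","stand","top_hole"):
        print(c,n,[(round(q["score"],2),np.round(q["location"],3).tolist()) for q in nets.look_for(n,c)])
    k=viewer.calibration(c);print(k)
E
```

```text
pics
{'clock': 0.0, 'joints': array([-0.10811484,  0.47779121,  0.02235243,  1.55644448, -0.01148895,
        1.10929861, -0.08310831]), 'qvel': array([ 5.13022503e-04, -5.80721669e-04, -5.67259583e-04, -2.88239303e-04,
       -1.82365010e-03,  5.69302603e-05,  9.56568640e-04]), 'tau': array([-5.45967814e-04, -5.96443820e+01,  1.60769675e+00, -2.81194621e+01,
        1.24063640e-02,  9.39900521e-03,  2.20753498e-05]), 'tcp_pos': array([ 6.74341196e-01, -2.15962430e-05,  1.90934935e-01]), 'orientation': array([ 1.20821795,  1.21042981, -1.21058507]), 'contact_force': array([ 0.01676602, -0.00359817,  0.15981851]), 'moment': array([ 0.01988407, -0.02294421,  0.00494998]), 'grip_width': 0.08572729254717189}
scene pin [(0.69, [0.309, -0.188, 0.059]), (0.46, [0.493, -0.145, 0.103]), (0.45, [0.252, -0.248, 0.058])]
scene bracket [(0.6, [0.6, 0.147, 0.081])]
scene stand [(0.61, [0.509, -0.148, 0.072])]
scene top_hole [(0.6, [0.598, 0.148, 0.082])]
{'mtx': array([[498.87159547,   0.        , 257.23736956],
       [  0.        , 498.87159547, 191.31464817],
       [  0.        ,   0.        ,
[... 272 characters left out ...]
   ]])}
side pin [(0.75, [0.293, -0.176, 0.058]), (0.69, [0.484, -0.134, 0.097]), (0.68, [0.5, 0.314, 0.09]), (0.67, [0.247, -0.24, 0.056])]
side bracket [(0.62, [0.503, 0.161, 0.081])]
side stand [(0.74, [0.475, -0.117, 0.063])]
side top_hole [(0.56, [0.507, 0.163, 0.085])]
{'mtx': array([[350.69742569,   0.        , 252.24521142],
       [  0.        , 350.69742569, 195.82379121],
       [  0.        ,   0.        ,   1.        ]]), 'world_to_cam': array([[-0.69048319, -0.72334134,  0.00320621,  0.36680388],
       [ 0.47784946, -0.45280635,  0.75274584, -0.31233795],
       [-0.54304039,  0.52129043,  0.65830344, -0.61093856],
       [ 0.        ,  0.        ,  0.        ,  1.        ]])}
```

View pictures.

```bash
python3 - <<'E'
import cv2,numpy as np
a=cv2.imread("pics/scene0.png");b=cv2.imread("pics/side0.png")
o=np.vstack([cv2.resize(a,(800,600))])
cv2.imwrite("pics/v1.png",o);cv2.imwrite("pics/v2.png",cv2.resize(b,(800,600)))
E
```

```text
(no output)
```

View pics/v1.png

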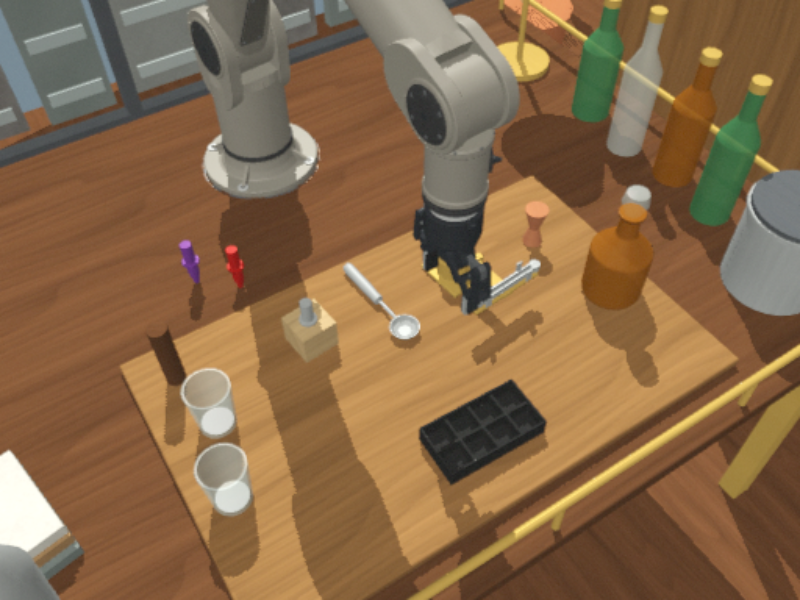

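View pics/v2.png

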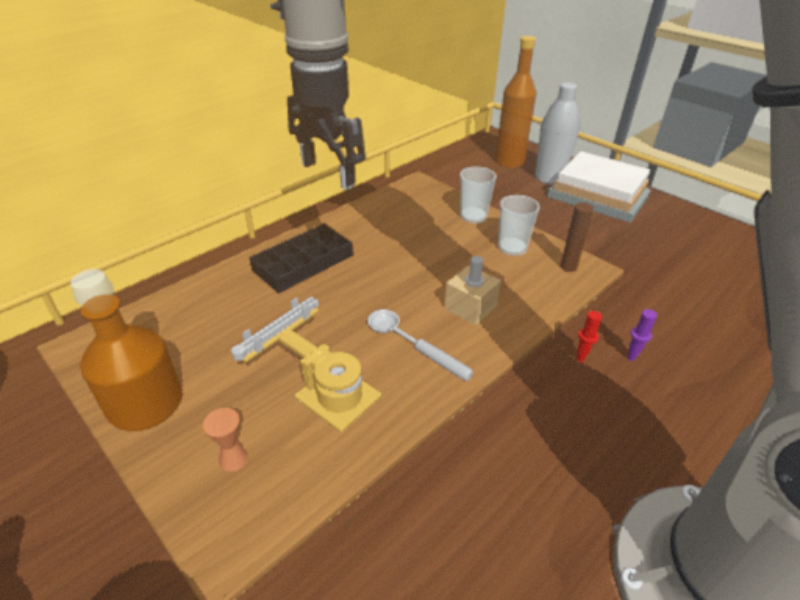

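```bash
cat > h.py <<'E'
import numpy as np,cv2
def cloud(d,k):
    v,u=np.mgrid[0:d.shape[0],0:d.shape[1]]
    K=k["mtx"];P=np.stack([(u-K[0,2])*d/K[0,0],-(v-K[1,2])*d/K[1,1],-d],-1)
    T=np.linalg.inv(k["world_to_cam"]);W=P@T[:3,:3].T+T[:3,3];W[d==0]=np.nan
    return W
def sel(W,c,rad,zlo,zhi):
    m=(np.hypot(W[...,0]-c[0],W[...,1]-c[1])<rad)&(W[...,2]>zlo)&(W[...,2]<zhi)
    return W[m],m
E
python3 - <<'E'
from h import *
from bench import viewer
for c in("scene","side"):
    z=np.load(f"pics/{c}0.npz");W=cloud(z["d"],viewer.calibration(c))
    print(c,"board z",np.nanmedian(sel(W,(0.6,-0.1),.05,-.1,.05)[0][:,2]))
    for nm,ce in(("stand",(.485,-.135)),("brk",(.507,.163))):
        Q,_=sel(W,ce,.05,.03,.2)
        print(nm,len(Q),np.histogram(Q[:,2],np.arange(.03,.14,.005))[0])
    for nm,ce,rr,a,b in(("pinTop",(.485,-.135),.03,.112,.13),("grip",(.485,-.135),.04,.085,.11),("standTop",(.485,-.135),.055,.068,.0785),("flangeTop",(.507,.163),.05,.076,.088),("rack",(.6,.2),.12,.075,.12)):
        Q,_=sel(W,ce,rr,a,b)
        if len(Q)>4:
            print(nm,len(Q),np.median(Q,0).round(4),Q.min(0).round(4),Q.max(0).round(4),cv2.minEnclosingCircle(Q[:,:2].astype(np.float32)))
            if nm in("rack","standTop"):print(cv2.minAreaRect(Q[:,:2].astype(np.float32)))
E
```

```text
scene board z 0.017061998132594347
stand 857 [ 42  36  36  42  36  34  44  53 315  99  15   7  11  13   9  13   9  35
   8   0   0   0]
brk 127 [17 11 12  9 11 15  7  8  8 15 14  0  0  0  0  0  0  0  0  0  0  0]
pinTop 50 [ 0.4911 -0.1407  0.1176] [ 0.4794 -0.1498  0.1127] [ 0.4999 -0.1291  0.1227] ((0.490782231092453, -0.13803765177726746), 0.01176091656088829)
grip 53 [ 0.4962 -0.143   0.0976] [ 0.4849 -0.1493  0.085 ] [ 0.5001 -0.1304  0.11  ] ((0.49063748121261597, -0.1401284635066986), 0.010037079453468323)
standTop 432 [ 0.4982 -0.146   0.0732] [ 0.4545 -0.174   0.068 ] [ 0.5252 -0.104   0.0785] ((0.48866283893585205, -0.13876232504844666), 0.04532342776656151)
((0.48985201120376587, -0.13916274905204773), (0.06696652621030807, 0.06559082120656967), 5.853957176208496)
flangeTop 26 [0.5337 0.1676 0.0802] [0.5237 0.1326 0.0769] [0.5443 0.1757 0.0839] ((0.5325824022293091, 0.15387433767318726), 0.022455647587776184)
rack 483 [0.6114 0.173  0.0847] [0.5237 0.0936 0.075 ] [0.6611 0.3112 0.111 ] ((0.6197848320007324, 0.20356929302215576), 0.11050577461719513)
((0.5883644819259644, 0.
[... 588 characters left out ...]
812346756458282), 0.009796523489058018)
standTop 366 [ 0.4799 -0.1279  0.0751] [ 0.4544 -0.1749  0.068 ] [ 0.5239 -0.1034  0.0784] ((0.4892469048500061, -0.13936321437358856), 0.045232854783535004)
((0.4888899624347687, -0.1390492022037506), (0.06473706662654877, 0.06555623561143875), 6.033019065856934)
flangeTop 682 [0.4996 0.155  0.0829] [0.458  0.1183 0.076 ] [0.5564 0.1801 0.0858] ((0.5072845220565796, 0.16005298495292664), 0.049562495201826096)
rack 1340 [0.5959 0.1617 0.0836] [0.4823 0.0863 0.075 ] [0.6567 0.3123 0.1195] ((0.595646321773529, 0.2036515325307846), 0.11856809258460999)
((0.5644411444664001, 0.2087734043598175), (0.22800371050834656, 0.1536175161600113), 81.37567901611328)
```

Candidates (800x600 scene view): purple look-alike (190,260), red look-alike (235,265), and the plain steel pin in the wooden block (307,310). The steel one is the right one. From two views its axis is at about (0.489, -0.139) with its top at z 0.119, which matches the expected 0.1185.

```bash
python3 -m pendant '[85,0,-31,23,0, 85,0,-31,23,0, 85,0,-31,23,0, 85,0,-31,23,0, 85,0,-31,23,0, 85,0,-30,24,0, 85,0,0,0,0]' 
python3 - <<'E'
from h import *
from bench import viewer,r
o=r.get_obs();print(o["clock"],o["tcp_pos"],o["orientation"],o["contact_force"])
k=viewer.calibration("wrist");p,d=viewer.grab_frame("wrist");np.savez("pics/w1.npz",p=p,d=d,**k)
cv2.imwrite("pics/w1.png",p[:,:,::-1])
W=cloud(d,k)
for nm,ce,rr,a,b in(("pinTop",(.489,-.139),.03,.112,.13),("standTop",(.489,-.139),.055,.068,.0785)):
    Q,_=sel(W,ce,rr,a,b);print(nm,len(Q))
    if len(Q)>4:print(np.median(Q,0),cv2.minAreaRect(Q[:,:2].astype(np.float32)))
p,d=viewer.grab_frame("scene");k=viewer.calibration("scene");np.savez("pics/s1.npz",p=p,d=d);cv2.imwrite("pics/s1.png",p[:,:,::-1])
for c,D in(("scene",d),("side",np.load("pics/side0.npz")["d"])):
    W=cloud(D,viewer.calibration(c))
    Q,_=sel(W,(.497,.152),.06,.077,.09)
    # robust circle r=32 on upper face: fit by maximising points in annulus 11.5..31.5
    best=max(((np.sum((h:=np.hypot(Q[:,0]-x,Q[:,1]-y))<.032)-np.sum(h<.0105)*1.5-np.sum((h>.032)&(h<.036)),x,y) for x in np.arange(.47,.53,.001) for y in np.arange(.12,.18,.001)))
    print(c,len(Q),best,np.median(Q[:,2]))
    R,_=sel(W,(.6,.2),.13,.085,.13);print("rack",cv2.minAreaRect(R[:,:2].astype(np.float32)),np.median(R,0),R[:,2].max())
E
```

```text
clock: 1.38
tcp_pos: [0.4878, -0.1414, 0.1922]
orientation: [1.212, 1.207, -1.213]
contact_force: [0.6, -0.2, 0.1]
grip_width: 0.0853
1.375 [ 0.48779431 -0.14143432  0.19216459] [ 1.21181685  1.2068869  -1.21328484] [ 0.55621677 -0.17730771  0.08635723]
pinTop 355
[ 0.48848822 -0.13899362  0.11860563] ((0.48855021595954895, -0.13996906578540802), (0.019358957186341286, 0.01902303472161293), 63.75360107421875)
standTop 2744
[ 0.48975272 -0.13299474  0.07371984] ((0.489102840423584, -0.13989195227622986), (0.06411590427160263, 0.06456141918897629), 5.914745330810547)
scene 414 (np.float64(264.5), np.float64(0.489), np.float64(0.14900000000000002)) 0.0807268593267565
rack ((0.5751069188117981, 0.21843940019607544), (0.2364194691181183, 0.16055862605571747), 75.45526123046875) [0.61472664 0.20472559 0.09191355] 0.129816390037635
side 713 (np.float64(487.5), np.float64(0.488), np.float64(0.14900000000000002)) 0.08292052864872801
rack ((0.5715448260307312, 0.21868576109409332), (0.2373700588941574, 0.16123926639556885), 75.96290588378906) [0.61079269 0.20273872 0.0930097 ] 0.12999128260009607
```

View pics/w1.png

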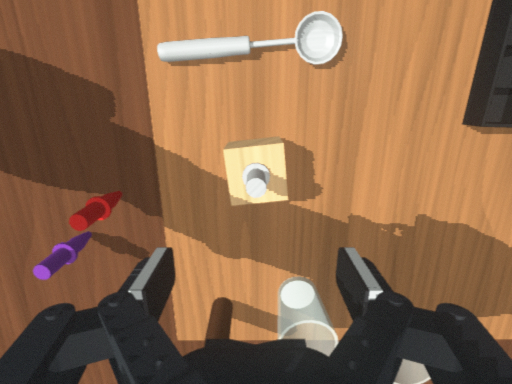

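```bash
python3 -m pendant '[60,30,1,-1.9,0, 55,40,0,0,0, 55,28,0,0,0, 55,10,0,0,0, 55,0,0,0,0, 55,0,0,0,0]'
```

```text
clock: 2.22
tcp_pos: [0.4922, -0.137, 0.085]
orientation: [1.21, 1.208, -1.208]
contact_force: [0.2, 0.0, 0.2]
grip_width: 0.0547
```

The wrist crop shows the grey pin with its round grip, in the wooden block at (257,180). The red and purple look-alikes at (95,210) and (62,255) are well away from it.

```bash
python3 -m pendant '[55,0,-3,2.5,0, 55,0,0,0,0, 55,0,0,0,0]'; python3 -m pendant '[15,0,0,0,0, 15,0,0,0,0, 15,0,0,0,0, 15,0,0,0,0, 15,0,0,0,0]' 100
```

```text
clock: 2.6
tcp_pos: [0.4882, -0.1397, 0.0842]
orientation: [1.21, 1.209, -1.209]
contact_force: [0.8, 0.0, -0.1]
grip_width: 0.0549
clock: 3.22
tcp_pos: [0.488, -0.1396, 0.0839]
orientation: [1.209, 1.209, -1.209]
contact_force: [-0.2, -0.2, 1.3]
grip_width: 0.0147
```

```bash
python3 -m pendant '[0,0,0,0,0, 0,0,0,0,0, 0,0,0,0,0]' 100; python3 - <<'E'
from h import *
from bench import viewer,r
ims=[]
for c in("wrist","side","scene"):
    p,d=viewer.grab_frame(c)
    if c!="wrist":
        k=viewer.calibration(c);q=k["world_to_cam"]@[.489,-.139,.1,1];u=k["mtx"]@[q[0],-q[1],-q[2]];u=(u[:2]/u[2]).astype(int);p=p[u[1]-50:u[1]+50,u[0]-50:u[0]+50]
    else:p=p[100:384,100:384]
    ims.append(cv2.resize(p,(266,266),interpolation=cv2.INTER_CUBIC))
cv2.imwrite("pics/v4.png",np.hstack(ims)[:,:,::-1])
E
```

```text
clock: 3.6
tcp_pos: [0.488, -0.1396, 0.0839]
orientation: [1.209, 1.209, -1.209]
contact_force: [-0.2, 0.8, -0.7]
grip_width: -0.0001
```

View pics/v4.png

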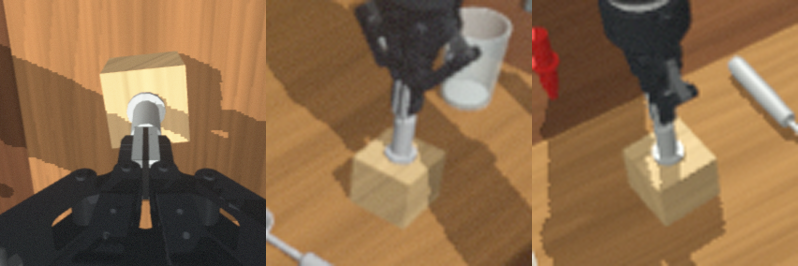

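```bash
python3 - <<'E'
from h import *
from bench import viewer,r
o=r.get_obs();print(o["joints"],o["tcp_pos"])
for c in("side","scene","wrist"):
    k=viewer.calibration(c);p,d=viewer.grab_frame(c);W=cloud(d,k)
    Q,m=sel(W,(.488,-.14),.05,.08,.2);g=p[m].max(1)<90
    B=Q[g];
    for a in np.arange(.08,.2,.01):
        s=B[(B[:,2]>=a)&(B[:,2]<a+.01)]
        S=Q[~g];S=S[(S[:,2]>=a)&(S[:,2]<a+.01)]
        print(c,round(a,2),len(s),s.mean(0).round(3) if len(s) else"",s.min(0).round(3) if len(s) else"",s.max(0).round(3) if len(s) else"",'|bright',len(S),S.mean(0).round(3) if len(S) else"")
E
```

```text
[ 0.10916663  0.34379901  0.05592731  2.05384515 -0.0278441   0.74465028
  0.18227588] [ 0.48800776 -0.13958115  0.08388025]
side 0.08 0    |bright 43 [ 0.485 -0.135  0.083]
side 0.09 0    |bright 26 [ 0.485 -0.135  0.095]
side 0.1 0    |bright 25 [ 0.485 -0.135  0.105]
side 0.11 0    |bright 31 [ 0.486 -0.135  0.116]
side 0.12 0    |bright 15 [ 0.486 -0.134  0.124]
side 0.13 16 [ 0.482 -0.136  0.137] [ 0.476 -0.144  0.132] [ 0.502 -0.131  0.14 ] |bright 22 [ 0.487 -0.131  0.135]
side 0.14 20 [ 0.481 -0.135  0.146] [ 0.474 -0.142  0.14 ] [ 0.504 -0.13   0.15 ] |bright 24 [ 0.488 -0.131  0.145]
side 0.15 18 [ 0.48  -0.136  0.155] [ 0.475 -0.145  0.15 ] [ 0.501 -0.131  0.16 ] |bright 20 [ 0.488 -0.13   0.155]
side 0.16 28 [ 0.488 -0.13   0.166] [ 0.47  -0.135  0.16 ] [ 0.518 -0.126  0.17 ] |bright 6 [ 0.489 -0.129  0.162]
side 0.17 102 [ 0.487 -0.131  0.176] [ 0.454 -0.15   0.17 ] [ 0.527 -0.125  0.18 ] |bright 1 [ 0.454 -0.147  0.177]
side 0.18 92 [ 0.488 -0.132  0.185] [ 0.446 -0.155  0.18 ] [ 0.531 -0.123  0.19 ] |bright 4 [ 0.502 -0.139  0.186]
side 0.19 112 [ 0.489 -0.129  0.195] 
[... 1525 characters left out ...]
 [ 0.488 -0.132  0.145] [ 0.474 -0.134  0.14 ] [ 0.501 -0.128  0.15 ] |bright 240 [ 0.488 -0.129  0.145]
wrist 0.15 319 [ 0.488 -0.132  0.155] [ 0.474 -0.151  0.15 ] [ 0.501 -0.128  0.16 ] |bright 295 [ 0.488 -0.129  0.155]
wrist 0.16 1203 [ 0.488 -0.132  0.166] [ 0.457 -0.151  0.16 ] [ 0.518 -0.125  0.17 ] |bright 113 [ 0.489 -0.13   0.163]
wrist 0.17 4592 [ 0.488 -0.133  0.176] [ 0.45  -0.152  0.17 ] [ 0.527 -0.125  0.18 ] |bright 65 [ 0.483 -0.139  0.175]
wrist 0.18 4831 [ 0.488 -0.134  0.185] [ 0.442 -0.15   0.18 ] [ 0.534 -0.122  0.19 ] |bright 32 [ 0.483 -0.129  0.186]
wrist 0.19 7688 [ 0.488 -0.131  0.195] [ 0.439 -0.15   0.19 ] [ 0.537 -0.121  0.2  ] |bright 23 [ 0.479 -0.131  0.193]
```

The fingers shut just above the pin's top. All three cameras put the shut fingertips at z of about 0.124, while the TCP reads 0.084. The reported TCP height is therefore about 39 mm low along the tool, so I'll go by the cameras for height. The pin hasn't moved.

```bash
python3 -m pendant '[55,0,0,0,0, 55,0,0,0,0, 55,0,0,0,0, 55,0,0,0,0, 55,12,0,0,0, 55,12,0,0,0, 55,8,0,0,0, 55,0,0,0,0]'; python3 - <<'E'
from h import *
from bench import viewer,r
o=r.get_obs();print(o["contact_force"])
for c in("side","scene","wrist"):
    k=viewer.calibration(c);p,d=viewer.grab_frame(c);W=cloud(d,k)
    cv2.imwrite(f"pics/z_{c}.png",p[:,:,::-1])
    Q,m=sel(W,(.488,-.14),.055,.08,.2)
    for nm,s in(("L",Q[Q[:,0]<.474]),("R",Q[Q[:,0]>.504]),("pin",Q[abs(Q[:,0]-.489)<.013])):
        s=s[s[:,2]<.16];z=np.sort(s[:,2]);print(c,nm,len(s),z[:3].round(3),np.histogram(s[:,2],np.arange(.08,.165,.01))[0],s[s[:,2]<z[0]+.02].mean(0).round(3) if len(s) else"")
E
```

```text
clock: 4.9
tcp_pos: [0.4873, -0.1394, 0.0509]
orientation: [1.208, 1.211, -1.21]
contact_force: [-0.0, -0.4, -0.6]
grip_width: 0.0548
[-0.03512433 -0.36029592 -0.62188544]
side L 191 [0.082 0.097 0.098] [ 1  4 19 30 32 15 50 40] [ 0.459 -0.132  0.095]
side R 204 [0.097 0.097 0.097] [ 0  7 28 28 28 28 45 40] [ 0.518 -0.137  0.107]
side pin 143 [0.08 0.08 0.08] [42 24 23 39 15  0  0  0] [ 0.485 -0.134  0.088]
scene L 68 [0.093 0.094 0.095] [ 0  9 12 11 15 11  6  4] [ 0.459 -0.143  0.102]
scene R 88 [0.08  0.095 0.097] [ 1  4 19 21  7  4 18 14] [ 0.52  -0.138  0.095]
scene pin 55 [0.08 0.08 0.08] [17  6 14 17  1  0  0  0] [ 0.493 -0.147  0.087]
wrist L 6224 [0.095 0.095 0.095] [   0   77  345  465  520  633 2087 2097] [ 0.457 -0.134  0.107]
wrist R 6221 [0.094 0.095 0.095] [   0   73  355  456  526  624 2098 2089] [ 0.519 -0.134  0.106]
wrist pin 2351 [0.08 0.08 0.08] [ 248  290  354 1451    8    0    0    0] [ 0.488 -0.132  0.09 ]
```

```bash
python3 -m pendant '[55,4,0.5,0,0, 55,0,0,0,0, 10,0,0,0,0, 10,0,0,0,0, 10,0,0,0,0, 10,0,0,0,0, 10,0,0,0,0]' 110
```

```text
clock: 5.92
tcp_pos: [0.4885, -0.1396, 0.0483]
orientation: [1.209, 1.209, -1.209]
contact_force: [-1.2, 0.6, 4.9]
grip_width: 0.018
```

```bash
python3 -m pendant '[10,5,0,0,0, 10,-10,0,0,0, 10,-25,0,0,0, 10,-30,0,0,0, 10,-25,0,0,0, 10,0,0,0,0, 10,0,0,0,0]' 2>&1; python3 -c "
from bench import r;print(r.get_obs()['contact_force'])"
```

```text
clock: 6.8
tcp_pos: [0.4876, -0.1394, 0.1317]
orientation: [1.209, 1.211, -1.21]
contact_force: [-0.4, -1.0, -3.1]
grip_width: 0.017
[-0.35908793 -0.998668   -3.11336167]
```

```bash
cat > pinfit.py <<'E'
from h import *
from bench import viewer,r
from scipy.optimize import least_squares
def prof(z): return np.interp(z,[0,27.5,51.4,51.5,56.5,56.6,96.5],[4.5,10,10,15,15,10,10])/1000
def pinpts(cams,near,zlo,zhi,rad=.03):
    out={}
    for c in cams:
        k=viewer.calibration(c);p,d=viewer.grab_frame(c);W=cloud(d,k)
        Q,m=sel(W,near,rad,zlo,zhi)
        px=p[m].astype(int);g=(px.max(1)-px.min(1)<35)&(px.max(1)>90)
        out[c]=Q[g]
        cv2.imwrite(f"pics/last_{c}.png",p[:,:,::-1])
    return out
def fit(pts,near,nose0):
    Q=np.vstack(list(pts.values()))
    def f(a):
        x,y,z,tx,ty=a; h=(Q[:,2]-z); ok=h
        rr=np.hypot(Q[:,0]-x-tx*h,Q[:,1]-y-ty*h)
        return np.r_[rr-prof(h*1000),[tx*.03,ty*.03]]
    best=min((least_squares(f,[near[0],near[1],nose0+dz,0,0],loss="soft_l1",f_scale=.002,x_scale=[.001]*3+[.02]*2) for dz in(-.008,-.004,0,.004,.008)),key=lambda s:s.cost)
    return best.x,np.sqrt(np.mean(best.fun**2))
E
python3 - <<'E'
from pinfit import *
o=r.get_obs();t=o["tcp_pos"];print(t,o["orientation"],o["contact_force"])
n=(t[0],t[1]); P=pinpts(("scene","side","wrist"),n,.085,.165)
for c,q in P.items(): 
    print(c,len(q),"low",np.sort(q[:,2])[:4].round(4),"collar z",np.percentile(q[np.hypot(q[:,0]-n[0],q[:,1]-n[1])>.013][:,2],[5,50,95]).round(4), np.histogram(q[:,2],np.arange(.085,.17,.005))[0])
for cs in(("scene","side"),("scene",),("side",),("wrist",),("scene","side","wrist")):
    x,e=fit({c:P[c] for c in cs},n,.103);print(cs,x.round(4),round(e*1000,2), "nose-tcp",(x[:3]-t).round(4))
E
```

```text
[ 0.48759175 -0.13936562  0.13168707] [ 1.20851589  1.21080885 -1.21030216] [-0.35908793 -0.998668   -3.11336167]
scene 94 low [0.1114 0.1137 0.1149 0.1157] collar z [0.1574 0.1607 0.1636] [ 0  0  0  0  0  3  3  4  5  9 10  5 11  2 10 32]
side 148 low [0.1081 0.1092 0.1098 0.1098] collar z [0.1585 0.1613 0.1639] [ 0  0  0  0  5  3  6  9  9 10 15 11 14 11 10 45]
wrist 789 low [0.1057 0.1062 0.1077 0.1085] collar z [0.1576 0.1611 0.1625] [  0   0   0   0   6  10  12  15  20  39  70  62   4   0  75 476]
('scene', 'side') [ 0.4874 -0.1408  0.1061  0.0099  0.0209] 1.98 nose-tcp [-0.0002 -0.0015 -0.0256]
('scene',) [ 0.49   -0.1405  0.125   0.0111  0.0053] 1.97 nose-tcp [ 0.0024 -0.0012 -0.0067]
('side',) [ 0.4879 -0.1404  0.107   0.0092 -0.006 ] 1.61 nose-tcp [ 0.0004 -0.001  -0.0247]
('wrist',) [ 0.4879 -0.1386  0.1064 -0.014  -0.0621] 1.75 nose-tcp [ 0.0003  0.0008 -0.0253]
('scene', 'side', 'wrist') [ 0.4873 -0.1426  0.103   0.0066  0.0777] 1.87 nose-tcp [-0.0003 -0.0033 -0.0286]
```

```bash
python3 -m pendant '[10,0,0,-15,0, 10,0,0,-30,0, 10,0,0,-35,0, 10,0,0,-35,0, 10,0,0,-35,0, 10,0,0,-35,0, 10,0,0,-35,0, 10,0,0,-30,0, 10,0,0,-25,0, 10,0,0,-13,0, 10,0,0,0,0, 10,0,0,0,0]'; python3 - <<'E'
from pinfit import *
o=r.get_obs();t=o["tcp_pos"];print(t,o["contact_force"])
n=(t[0],t[1]); P=pinpts(("scene","side","wrist"),n,.088,.158)
for cs in(("scene","side"),("side",),("wrist",),("scene","side","wrist")):
    x,e=fit({c:P[c] for c in cs},n,.106);print(cs,x.round(4),round(e*1000,2), "nose-tcp",(x[:3]-t).round(4))
for c in("scene","side","wrist"):
    k=viewer.calibration(c);p,d=viewer.grab_frame(c);W=cloud(d,k)
    cv2.imwrite(f"pics/b_{c}.png",p[:,:,::-1])
    Q,_=sel(W,(.492,.15),.06,.077,.09)
    s=[]
    for x in np.arange(.475,.51,.0005):
        for y in np.arange(.135,.165,.0005):
            h=np.hypot(Q[:,0]-x,Q[:,1]-y);s.append((np.sum((h<.032)&(h>.0115))-np.sum(h<.0105)-np.sum((h>.033)&(h<.037)),x,y))
    s=np.array(s);b=s[s[:,0]>=s[:,0].max()-max(2,.004*len(Q))];print(c,len(Q),b.mean(0).round(4),b.std(0).round(4),np.median(Q[:,2]).round(4))
E
```

```text
clock: 8.45
tcp_pos: [0.4884, 0.1472, 0.1327]
orientation: [1.209, 1.208, -1.211]
contact_force: [-0.8, -1.2, -2.2]
grip_width: 0.0173
[0.48841697 0.14721347 0.13271607] [-0.83131767 -1.22149068 -2.19732466]
('scene', 'side') [ 0.4886  0.1467  0.1135  0.0173 -0.0074] 1.19 nose-tcp [ 0.0002 -0.0006 -0.0192]
('side',) [0.4893 0.1458 0.108  0.0118 0.0026] 0.73 nose-tcp [ 0.0009 -0.0014 -0.0247]
('wrist',) [0.4885 0.146  0.1061 0.0007 0.0024] 0.21 nose-tcp [ 0.0001 -0.0012 -0.0266]
('scene', 'side', 'wrist') [ 0.4887  0.1471  0.111   0.006  -0.0257] 0.88 nose-tcp [ 0.0003 -0.0001 -0.0217]
scene 401 [2.456429e+02 4.896000e-01 1.481000e-01] [8.113e-01 1.100e-03 5.000e-04] 0.0808
side 682 [4.750e+02 4.875e-01 1.490e-01] [1.e+00 4.e-04 4.e-04] 0.083
wrist 4410 [2.8214e+03 4.8820e-01 1.4960e-01] [6.1514e+00 2.0000e-04 4.0000e-04] 0.0816
```

```bash
python3 - <<'E'
from h import *
from bench import viewer
o=[]
for c,f in(("wrist","b_wrist"),("side","side0"),("scene","s1")):
    k=viewer.calibration(c);q=k["world_to_cam"]@[.488,.1495,.082,1];u=k["mtx"]@[q[0],-q[1],-q[2]];u=(u[:2]/u[2]).astype(int);print(c,u)
    w=80 if c=="wrist" else 28
    a=cv2.imread(f"pics/{f}.png");a=cv2.copyMakeBorder(a,90,90,90,90,cv2.BORDER_CONSTANT);u+=90
    o.append(cv2.resize(a[u[1]-w:u[1]+w,u[0]-w:u[0]+w],(266,266),interpolation=cv2.INTER_CUBIC))
cv2.imwrite("pics/v5.png",np.hstack(o))
E
```

```text
wrist [254 195]
side [215 235]
scene [291 156]
```

View pics/v5.png

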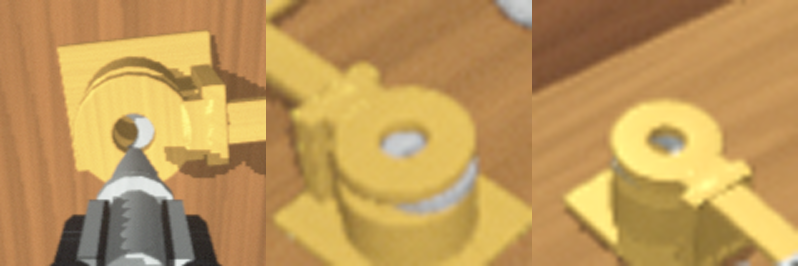

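The left (wrist) crop shows the pin's nose at (140,150) just short of the hole at (133,131). Steel disc shows in the right part of the hole and dark in the left part, so the disc's hole lies towards world -x. I'll work out the direction from that.

```bash
python3 - <<'E'
from h import *
from bench import viewer
k=viewer.calibration("wrist");p,d=viewer.grab_frame("wrist");W=cloud(d,k)
C=np.array([.4882,.1496])
T=np.linalg.inv(k["world_to_cam"]);K=k["mtx"];v,u=np.mgrid[0:384,0:512]
R=np.stack([(u-K[0,2])/K[0,0],-(v-K[1,2])/K[1,1],-np.ones(u.shape)],-1)@T[:3,:3].T;o=T[:3,3];print("cam",o)
at=lambda z:o+R*((z-o[2])/R[...,2])[...,None]
A=at(.082);hole=np.hypot(*(A[...,:2]-C).transpose(2,0,1))<.0102
hole&=~((p.max(2).astype(int)-p.min(2)<30)&(W[...,2]>.084))
B=at(.071)[...,:2]
px=p.astype(int);sat=px[...,0]-px[...,2]
z=W[...,2];silver=hole&(abs(z-.071)<.004)&(sat<35);
print(hole.sum(),silver.sum(),"z hist",np.histogram(z[hole],np.arange(0,.1,.01))[0])
h=B[hole];s=silver[hole];res=[]
for rad in(.009,.0095,.010):
  for th in np.arange(-180,180,3):
    e=C+rad*np.array([np.cos(np.radians(th)),np.sin(np.radians(th))])
    inh=np.hypot(*(h-e).T)<.011
    res.append((np.mean(inh!=s),rad,th))
res.sort();print(res[:6]);print("centroids",h[s].mean(0)-C,h[~s].mean(0)-C)
E
```

```text
cam [0.48846854 0.22938748 0.31476473]
395 163 z hist [  0   0  22  31  37  84  60 158   0]
[(np.float64(0.18734177215189873), 0.0095, np.int64(9)), (np.float64(0.18734177215189873), 0.01, np.int64(-6)), (np.float64(0.189873417721519), 0.0095, np.int64(3)), (np.float64(0.189873417721519), 0.0095, np.int64(6)), (np.float64(0.189873417721519), 0.01, np.int64(9)), (np.float64(0.189873417721519), 0.01, np.int64(15))]
centroids [ 0.00413718 -0.00236296] [-0.00288843 -0.00388177]
```

```bash
python3 - <<'E'
from h import *
from bench import viewer
k=viewer.calibration("wrist");p,d=viewer.grab_frame("wrist");W=cloud(d,k)
C=np.array([.4882,.1496])
T=np.linalg.inv(k["world_to_cam"]);K=k["mtx"];v,u=np.mgrid[0:384,0:512]
R=np.stack([(u-K[0,2])/K[0,0],-(v-K[1,2])/K[1,1],-np.ones(u.shape)],-1)@T[:3,:3].T;o=T[:3,3]
at=lambda z:(o+R*((z-o[2])/R[...,2])[...,None])[...,:2]
z=W[...,2]
hole=(np.hypot(*(at(.082)-C).transpose(2,0,1))<.0102)&(np.hypot(*(at(.071)-C).transpose(2,0,1))<.0105)&(z<.08)
px=p.astype(int);sat=px[...,0]-px[...,2];B=at(.071)
for silver in (hole&(z>.067),hole&(sat<35)&(px.max(2)>110)):
    h=B[hole];s=silver[hole];res=[]
    for rad in(.009,.0095,.010):
      for th in range(0,360,3):
        e=C+rad*np.array([np.cos(np.radians(th)),np.sin(np.radians(th))])
        res.append((np.mean((np.hypot(*(h-e).T)<.011)==s).round(3),rad,th))
    res.sort();print(hole.sum(),s.sum(),res[:8])
E
```

```text
317 147 [(np.float64(0.016), 0.0095, 201), (np.float64(0.019), 0.01, 201), (np.float64(0.022), 0.0095, 204), (np.float64(0.025), 0.01, 204), (np.float64(0.028), 0.0095, 207), (np.float64(0.028), 0.01, 198), (np.float64(0.032), 0.0095, 198), (np.float64(0.035), 0.01, 207)]
317 152 [(np.float64(0.035), 0.01, 195), (np.float64(0.038), 0.01, 198), (np.float64(0.041), 0.01, 201), (np.float64(0.044), 0.01, 192), (np.float64(0.054), 0.01, 189), (np.float64(0.054), 0.01, 204), (np.float64(0.06), 0.0095, 192), (np.float64(0.06), 0.0095, 195)]
```

The disc's hole is about 9.7 mm off the axis at 200° in world xy. The nose should go 3.9 mm off the axis that way, to about (0.4845, 0.1483).

```bash
python3 -m pendant '[10,0,-4,-2.3,0, 10,8,0,0,0, 10,8,0,0,0, 10,0,0,0,0, 10,0,0,0,0]'; python3 - <<'E'
from pinfit import *
o=r.get_obs();t=o["tcp_pos"];print(t,o["contact_force"])
n=(t[0],t[1]); P=pinpts(("scene","side","wrist"),n,.086,.142)
for cs in(("side",),("wrist",),("scene","side")):
    x,e=fit({c:P[c] for c in cs},n,.090);print(cs,x.round(4),round(e*1000,2), "nose-tcp",(x[:3]-t).round(4))
E
```

```text
clock: 9.48
tcp_pos: [0.4846, 0.1507, 0.1168]
orientation: [1.209, 1.209, -1.209]
contact_force: [-0.0, 0.6, -2.2]
grip_width: 0.0168
[0.48457638 0.15069301 0.11681052] [-0.04785214  0.55651503 -2.18973871]
('side',) [ 0.4859  0.149   0.0912 -0.0076  0.0084] 0.62 nose-tcp [ 0.0014 -0.0017 -0.0256]
('wrist',) [4.846e-01 1.498e-01 9.070e-02 2.500e-03 1.000e-04] 0.2 nose-tcp [ 0.0001 -0.0009 -0.0261]
('scene', 'side') [0.4847 0.15   0.0978 0.0224 0.0009] 1.17 nose-tcp [ 0.0001 -0.0007 -0.019 ]
```

```bash
python3 -m pendant '[10,0,0,1.3,0, 10,6,0,0,0, 10,4,0,0,0, 10,3,0,0,0, 10,2,0,0,0, 10,0,0,0,0]'
```

```text
clock: 10.38
tcp_pos: [0.4844, 0.1494, 0.1017]
orientation: [1.209, 1.209, -1.209]
contact_force: [0.2, 0.4, -2.8]
grip_width: 0.0175
```

```bash
python3 -m pendant '[10,2,0,0,0, 10,2,0,0,0, 10,0,0,0,0]'; python3 -m pendant '[10,1.5,0,0,0, 10,1.5,0,0,0, 10,0,0,0,0]';
```

```text
clock: 10.75
tcp_pos: [0.4844, 0.1493, 0.0977]
orientation: [1.209, 1.209, -1.21]
contact_force: [0.5, -0.4, -2.7]
grip_width: 0.017
clock: 11.12
tcp_pos: [0.4844, 0.1493, 0.0947]
orientation: [1.209, 1.209, -1.21]
contact_force: [0.2, -0.1, -2.1]
grip_width: 0.0173
```

```bash
python3 -m pendant '[10,1,0.6,-0.2,0, 10,1.5,0.4,-0.1,0, 10,0,0,0,0]'; python3 -m pendant '[10,1.5,0.4,-0.15,0, 10,1.5,0.4,-0.15,0, 10,0,0,0,0]';
```

```text
clock: 11.5
tcp_pos: [0.4849, 0.1494, 0.0921]
orientation: [1.208, 1.21, -1.21]
contact_force: [-2.2, -1.2, -1.5]
grip_width: 0.0174
clock: 11.88
tcp_pos: [0.4858, 0.1498, 0.0891]
orientation: [1.208, 1.21, -1.21]
contact_force: [-4.1, -1.1, -0.3]
grip_width: 0.0167
```

```bash
python3 -m pendant '[10,1.5,0.5,-0.15,0, 10,1.5,0.5,-0.15,0, 10,0,0,0,0]'; python3 -m pendant '[10,1.5,0.5,-0.2,0, 10,1.5,0.4,-0.15,0, 10,0,0,0,0]';
```

```text
clock: 12.25
tcp_pos: [0.4873, 0.1503, 0.0862]
orientation: [1.209, 1.209, -1.209]
contact_force: [-2.2, -1.9, -0.8]
grip_width: 0.0174
clock: 12.62
tcp_pos: [0.4882, 0.1506, 0.0832]
orientation: [1.209, 1.209, -1.209]
contact_force: [-2.8, -2.3, 1.2]
grip_width: 0.0174
```

```bash
python3 -m pendant '[10,1.5,0.1,0,0, 10,1.5,0,0,0, 10,0,0,0,0]'; python3 -m pendant '[10,1.5,0,0,0, 10,1.5,0,0,0, 10,0,0,0,0]';
```

```text
clock: 13.0
tcp_pos: [0.4882, 0.1506, 0.0802]
orientation: [1.209, 1.209, -1.209]
contact_force: [-3.5, -2.4, 0.2]
grip_width: 0.0174
clock: 13.38
tcp_pos: [0.4882, 0.1506, 0.0772]
orientation: [1.209, 1.209, -1.209]
contact_force: [-3.4, -2.4, 0.6]
grip_width: 0.0174
```

```bash
python3 -m pendant '[10,1.5,0,0,0, 10,1.5,0,0,0, 10,0,0,0,0]'; python3 -m pendant '[10,1.5,0,0,0, 10,1.5,0,0,0, 10,0,0,0,0]';python3 -m pendant '[10,1.5,0,0,0, 10,1.5,0,0,0, 10,0,0,0,0]'
```

```text
clock: 13.75
tcp_pos: [0.4882, 0.1506, 0.0742]
orientation: [1.209, 1.209, -1.209]
contact_force: [-3.1, -1.5, 0.0]
grip_width: 0.017
clock: 14.12
tcp_pos: [0.4883, 0.1506, 0.0712]
orientation: [1.209, 1.209, -1.209]
contact_force: [-3.2, -2.3, -0.2]
grip_width: 0.0174
clock: 14.5
tcp_pos: [0.4881, 0.1505, 0.068]
orientation: [1.209, 1.209, -1.21]
contact_force: [-3.0, -2.6, -1.3]
grip_width: 0.0173
```

```bash
python3 -m pendant '[10,1.5,0,0,0, 10,1.5,0,0,0, 10,0,0,0,0]'; python3 -m pendant '[10,1.5,0,0,0, 10,1.5,0,0,0, 10,0,0,0,0]';python3 -m pendant '[10,1.5,0,0,0, 10,1.5,0,0,0, 10,0,0,0,0]'
```

```text
clock: 14.88
tcp_pos: [0.4882, 0.1505, 0.0652]
orientation: [1.209, 1.209, -1.209]
contact_force: [-2.9, -3.6, -1.3]
grip_width: 0.0172
clock: 15.25
tcp_pos: [0.4883, 0.1506, 0.0622]
orientation: [1.209, 1.209, -1.209]
contact_force: [-2.2, -3.4, -1.3]
grip_width: 0.0172
clock: 15.62
tcp_pos: [0.4883, 0.1506, 0.0592]
orientation: [1.209, 1.209, -1.209]
contact_force: [-1.7, -3.4, -1.2]
grip_width: 0.0175
```

```bash
python3 -m pendant '[10,1,0,0,0, 10,0.5,0,0,0, 10,0,0,0,0]'; python3 -m pendant '[10,0.7,0,0,0, 10,0.5,0,0,0, 10,0,0,0,0]';python3 -m pendant '[10,0.5,0,0,0, 10,0.3,0,0,0, 10,0,0,0,0]'
```

```text
clock: 16.0
tcp_pos: [0.4883, 0.1506, 0.0579]
orientation: [1.209, 1.209, -1.209]
contact_force: [-2.8, -3.5, 0.1]
grip_width: 0.017
clock: 16.38
tcp_pos: [0.4883, 0.1506, 0.0567]
orientation: [1.209, 1.209, -1.209]
contact_force: [-2.8, -3.6, 0.8]
grip_width: 0.0174
clock: 16.75
tcp_pos: [0.4884, 0.1506, 0.0564]
orientation: [1.209, 1.209, -1.209]
contact_force: [-4.7, -5.0, 6.3]
grip_width: 0.0173
```

```bash
python3 -m pendant '[10,0.5,0,0,0, 10,0,0,0,0, 10,0,0,0,0]'; python3 - <<'E'
from pinfit import *
P=pinpts(("side","wrist","scene"),(.4883,.1497),.075,.10,.02)
for c,q in P.items():
    h=np.hypot(q[:,0]-.4883,q[:,1]-.1497);s=q[(h>.011)&(h<.016)];print(c,len(s),np.percentile(s[:,2],[5,25,50,75,95]).round(4) if len(s) else "")
o=[]
for c,w in(("wrist",70),("side",28),("scene",28)):
    k=viewer.calibration(c);q=k["world_to_cam"]@[.488,.1495,.082,1];u=k["mtx"]@[q[0],-q[1],-q[2]];u=(u[:2]/u[2]).astype(int)
    a=cv2.imread(f"pics/last_{c}.png");o.append(cv2.resize(a[u[1]-w:u[1]+w,u[0]-w:u[0]+w],(266,266),interpolation=cv2.INTER_CUBIC))
cv2.imwrite("pics/v6.png",np.hstack(o))
E
```

```text
clock: 17.12
tcp_pos: [0.4884, 0.1506, 0.0563]
orientation: [1.209, 1.209, -1.209]
contact_force: [-7.1, -5.1, 11.8]
grip_width: 0.0173
side 50 [0.0839 0.0869 0.0882 0.0889 0.0936]
wrist 379 [0.0839 0.0859 0.0865 0.087  0.0877]
scene 24 [0.0834 0.0842 0.0859 0.0874 0.0957]
```

View pics/v6.png

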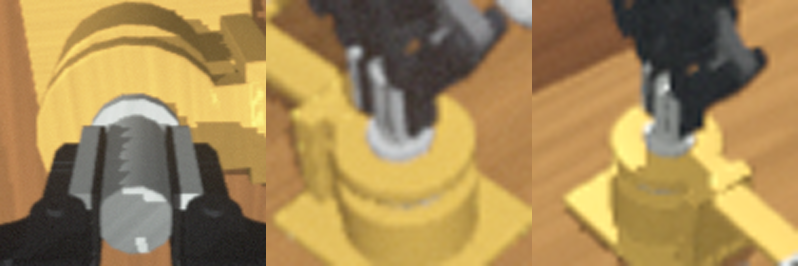

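Collar top reads 0.0866 on the wrist camera against an expected 0.087, and the rise in force is stiff, so the collar is seated. I'll ease the side load and open the gripper.

```bash
python3 -m pendant '[10,0,-0.3,0.3,0, 10,0,0,0,0]'; python3 -m pendant '[24,0,0,0,0, 24,0,0,0,0, 30,0,0,0,0, 40,0,0,0,0, 40,0,0,0,0, 40,0,0,0,0]' 40;  python3 -m pendant '[40,-5,0,0,0, 40,-15,0,0,0, 40,-30,0,0,0, 40,-30,0,0,0, 40,-20,0,0,0, 40,0,0,0,0, 40,0,0,0,0]'
python3 - <<'E'
from pinfit import *
C=(.4883,.1497)
P=pinpts(("side","wrist","scene"),C,.075,.14,.025)
for c,q in P.items():
    h=np.hypot(q[:,0]-C[0],q[:,1]-C[1]);s=q[(h>.011)&(h<.016)&(q[:,2]<.1)];t=q[q[:,2]>.1]
    print(c,len(s),"collar",np.percentile(s[:,2],[25,50,75]).round(4),"top",np.percentile(t[:,2],[80,95]).round(4))
    q=q[q[:,2]>.0835];x,e=fit({c:q},C,.0305);print(x.round(4),round(e*1000,2))
o=[]
for c,w in(("wrist",70),("side",35),("scene",35)):
    k=viewer.calibration(c);q=k["world_to_cam"]@[.488,.1495,.09,1];u=k["mtx"]@[q[0],-q[1],-q[2]];u=(u[:2]/u[2]).astype(int)
    a=cv2.imread(f"pics/last_{c}.png");o.append(cv2.resize(a[u[1]-w:u[1]+w,u[0]-w:u[0]+w],(266,266),interpolation=cv2.INTER_CUBIC))
cv2.imwrite("pics/v7.png",np.hstack(o))
E
```

```text
clock: 17.52
tcp_pos: [0.4884, 0.1506, 0.0563]
orientation: [1.21, 1.209, -1.208]
contact_force: [-4.9, -4.7, 9.6]
grip_width: 0.0171
clock: 18.27
tcp_pos: [0.4881, 0.1504, 0.0554]
orientation: [1.209, 1.209, -1.209]
contact_force: [0.1, -0.9, 0.6]
grip_width: 0.0401
clock: 19.15
tcp_pos: [0.4877, 0.1502, 0.1552]
orientation: [1.209, 1.209, -1.209]
contact_force: [0.3, -0.3, 0.8]
grip_width: 0.0399
side 42 collar [0.0863 0.0876 0.0882] top [0.1282 0.1293]
[ 0.4881  0.1505  0.0304  0.0154 -0.0173] 2.37
wrist 226 collar [0.0862 0.0866 0.0871] top [0.127  0.1276]
[ 0.4789  0.1713 -0.1743  0.0345 -0.0765] 3.07
scene 27 collar [0.0851 0.0863 0.0876] top [0.1259 0.1276]
[ 0.4894  0.149   0.0288 -0.0173  0.0229] 2.79
```

View pics/v7.png

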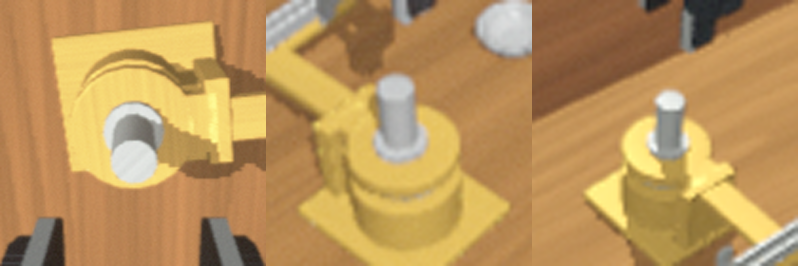

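The pin stands upright with its collar flat on the flange in all three views. The disc is in line and the gripper is well clear, so I'm handing in.

```bash
python3 -c "
from bench import r;print(r.hand_in());print(r.get_obs()['clock'])"
```

```text
the job is handed in; nothing more can be done
None
the job is handed in; nothing more can be done
```

The steel pin is home in the knuckle: its taper drew the disc into line, the collar sits on the top flange, and the gripper let go and backed off. I handed the job in at about 19 s.

**How it went in:** The wrist camera showed the disc's hole about 9.7 mm off the axis at 200°. I lowered the nose about 4 mm off the axis that way, and it dropped in at the first try. I then brought it back to the axis as it went down. The forces I read at the end of each move stayed under about 6 N going down, and about 12 N with some 9 N sideways as the collar landed.

**Last checks after letting go:** Collar top was at z 0.0863–0.0876 in all three cameras (0.087 expected). Pin top was at about 0.1275 (0.127 expected). The pin looked upright, and the wrist force was near zero.

**What failed or disagreed:**
- **TCP height:** the reported value was about 39 mm low compared with the cameras, so the first grasp closed just above the pin. I re-grasped using camera heights.
- **Wrong-way row:** the first row of the lift after grasping went 5 mm down by mistake. The pin's position in the hand measured unchanged afterwards.
- **Pin fits:** the final wrist-only fit of the pin's shape did not converge, and some earlier fits using the scene camera were off. I relied on the collar and top heights instead.
- **Other objects:** I saw no contact with anything else on the board, but I did not measure those objects again at the end.

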